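# Load the steriliser tray with cleaned tattoo grips

### The arm

A 6-joint arm with a two-finger parallel gripper is mounted at the origin on the work surface. World frame = base frame: x ahead of the robot, y to its left, z up, the work surface at z = 0. Lengths are in m, angles in rad, forces in N, time in s.
With the tool pointing down it reaches from about 0.425 to 0.925 m from the base axis. Payload 12.5 kg.
Tool frame: the origin (TCP) lies at the very end of the fingers, on their centre line; the grasp point (between the pads) lies 19 mm behind it; z points along the fingers, y is the line along which they close (so a half turn about z gives the same grasp; the last joint's range is limited). The gripper opens to 85 mm and grips with 20 to 120 N. Pads are 22 mm wide; open, the fingers measure 114 mm over their backs; the gripper's body (76 mm by 85 mm) begins 54 mm behind the grasp point. The pads swing forward as they close: fully open they stand 13 mm farther back than shut.
Start: joints at [-1.399, 0.491, 1.559, -0, 1.092, -0.106], TCP at [0.171, -0.601, 0.195] pointing down, gripper open.
Joint ranges: [-3.1, 3.1], [-0.84, 2.19], [0.05, 2.79], [-1.13, 4.28], [0.06, 2.93], [-2.69, 2.69]. Speed limits (rad/s): [2.22, 2.22, 2.79, 3.14, 3.14, 3.14].

### API

Orientations are given as a unit quaternion [x, y, z, w].
In Python, from cell import * gives the robot as it stands. The module is installed in compiled form; this text tells all that it offers.
- The arm moves only by the tool arm_command, never from a script. Its argument "plan" is a list of rows, each a list of 7 numbers: the shift along the tool's x, y, z in m, then the turn, a rotation vector about the tool's x, y, z in rad, then the closure, from -1 (fully open) to 1 (shut). In form: [[dx, dy, dz, ax, ay, az, hand], ...]. A call has 1 to 5 rows; each row is the pose to reach, as a shift and turn from the pose commanded when the call began, along the tool's axes at that moment; what a row does not reach only later rows make up. A row lasts 1/10 s, in which the tool goes at most 50 mm and 8.59 degrees, less where a joint would pass 70% of its speed; a pose out of reach is approached as far as the arm can. A call with a gripper value outside its range is refused whole. The fingers move at their own pace and stop on an object; "grip_force" is the grip in N (left out, the last holds). Time passes only in rows, so rows that repeat a pose let the fingers close. It gives the time, the measured TCP pose, the force, the opening and the grip force at its end, in the units of the state.
- observe(): the state, without advancing time (a new reading comes with each control period).
- capture(name): name is "scene" or "top" or "wrist"; returns the picture (480x640x3 uint8, red, green, blue); there is no depth.
- camera_model(name): a dict with "mtx" (3x3 intrinsics, pixels), "R" (3x3) and "t" (3): a world point X has camera coordinates R X + t; the wrist camera has in their place "T_tool_cam" (4x4, takes a point from camera to tool coordinates, whose origin is the TCP and whose axes are the flange's). Camera axes: x right, y down, z forward; pixel columns grow to the right and rows downward; lengths in m; the calibration is good to about 2 mm. The wrist camera is an equidistant fisheye: a pixel r from the principal point sees the ray r / f radians off the axis. A picture is of the moment at which its call begins: read the wrist's pose just before it. camera_model takes no time and is no camera call.
- finish_job(): hands the job in; it is judged then, once.
The state is a dict: "clock": time; "joints": joint angles; "joint_vel": joint speeds; "joint_efforts": joint torques, N m; "ee_pos": TCP position; "tool_rot": TCP orientation; "ft_force": force on the tool from outside, world axes, zero at the start; "torque": the same for the moment, N m; "opening": finger opening in m; "grasp_force": force on a finger pad.
Only numpy, scipy, OpenCV 4.12 (cv2) and the standard library are available. Lean on these libraries where they do the work, as an engineer would, in place of code of your own. Each camera call takes 0.05 s, during which the arm holds its last target. There are 200 camera calls.

### The job

Load the cleaned tattoo grips into the UV steriliser: pull its tray out all the way to the stop, then tip all six grips from the steel cup into the tray, pouring from close above it so that they do not fall far, and stand the empty cup upright back on its blue mat, set down rather than dropped. Leave the tray fully out for the rest of the load, and do not disturb the ink stand, the jar or the bottle.

Things in the scene. Friction and masses are not known exactly. Their poses are not given: they have to be found in the camera images.
- steriliser: bench-top UV steriliser cabinet, grey, fixed to the bench: 220 mm deep (x), 250 mm wide (y), 170 mm high. Origin at the middle of the lower edge of its front face, z up; the front (blue control panel below, white tray front above) faces its own -x, towards the robot. The tray fills the part from 87 to 158 mm high; the roof above it is closed.
- tray (a joint): pull-out tray of the steriliser: metres pulled out, along the cabinet's own -x. 0 closed, 0.160 at its stop; it starts at 0 to 0.02. About 3 N of friction; it stays where it is left.
- tray_handle (a point): middle of the tray's horizontal steel bar handle: an 11 mm round bar 130 mm long along the cabinet's y, 135 mm above the bench (35 mm below the cabinet's top), its axis 35 mm in front of the white tray front, so that about 29 mm is free behind it; carried by two 8 mm posts 55 mm either side of the middle. Moves with the tray; axes as the cabinet's.
- tray_floor (a point): centre of the tray's inner floor, 96 mm above the bench; moves with the tray, axes as the cabinet's (x to its back, z up). Inside, the steel tray is 192 mm (x) by 210 mm (y) with walls 54 mm high; the 12 mm white front plate outside its front wall is 8 mm higher. Fully out, it is open from above from 96 mm in front of this point (-x) to 60 mm behind it; the rest stays under the roof.
- cup: stainless steel cup, open on top, slightly conical: 90 mm high, outside diameter 54 mm at the foot and 70 mm at the rim (64 mm at 58 mm up), wall 3 mm, floor 4 mm thick, about 0.16 kg plus 0.15 kg of grips. Origin at the centre of its underside, z up its axis to the mouth. It starts upright on the blue mat.
- cup_rim (a point): centre of the cup's mouth, 90 mm above its underside.
- mat: blue square mat, 160 by 160 mm, 3 mm thick, fixed to the bench, left or right of the steriliser; origin at the centre of its underside, z up.
- grip0: tattoo-machine tube grip of anodised aluminium, wine red: a grooved cylinder 21 mm in diameter and 32 mm long (the last 4 mm at each end narrower), 25 g; origin at its middle, z along its length. One of six, all starting in the cup in two layers of three; they slide and roll easily out of it.
- grip1: tattoo-machine tube grip of anodised aluminium, wine red: a grooved cylinder 21 mm in diameter and 32 mm long (the last 4 mm at each end narrower), 25 g; origin at its middle, z along its length. One of six, all starting in the cup in two layers of three; they slide and roll easily out of it.
- grip2: tattoo-machine tube grip of anodised aluminium, black: a grooved cylinder 21 mm in diameter and 32 mm long (the last 4 mm at each end narrower), 25 g; origin at its middle, z along its length. One of six, all starting in the cup in two layers of three; they slide and roll easily out of it.
- grip3: tattoo-machine tube grip of anodised aluminium, wine red: a grooved cylinder 21 mm in diameter and 32 mm long (the last 4 mm at each end narrower), 25 g; origin at its middle, z along its length. One of six, all starting in the cup in two layers of three; they slide and roll easily out of it.
- grip4: tattoo-machine tube grip of anodised aluminium, black: a grooved cylinder 21 mm in diameter and 32 mm long (the last 4 mm at each end narrower), 25 g; origin at its middle, z along its length. One of six, all starting in the cup in two layers of three; they slide and roll easily out of it.
- grip5: tattoo-machine tube grip of anodised aluminium, wine red: a grooved cylinder 21 mm in diameter and 32 mm long (the last 4 mm at each end narrower), 25 g; origin at its middle, z along its length. One of six, all starting in the cup in two layers of three; they slide and roll easily out of it.
- ink_stand: stainless ink-cap stand: base disc 100 mm and upper disc 116 mm in diameter, 70 mm high in all; stands loose on the bench on the other side from the mat. Origin at the centre of its underside. Not to be disturbed.
- jelly_jar: green jar with a white lid, 80 mm in diameter, 88 mm high, loose. Origin at the centre of its underside. Not to be disturbed.
- soap_bottle: beige bottle of three stacked bulges, 74 mm in diameter, 124 mm high, loose. Origin at the centre of its underside. Not to be disturbed.

How it is judged:
By the outcome, as a careful person would: the job done as asked, in the order asked, and still so for the second after the job is handed in, with the robot touching nothing.
It also fails if it takes over 72 s, if anything falls off the work surface, if the arm or the gripper's body presses on something with over 40 N, if the wrist force passes 120 N, or if a joint passes its speed limit or range.

## Working session

There is one attempt and no reset: what is moved stays moved. The work goes in short steps, Python scripts to look and compute and a tool call to move; the robot and the scene stay as the last step left them, time stands still between calls to the robot, and variables do not carry over. Pictures are saved under pics/ and viewed, at most 10 in all, crops included, and the job is handed in when it is done.

Besides the shell and the picture viewer there is one more tool, called after "Request:" by a JSON object that holds its "op" and its "data", one argument or row to a line. arm_command: Moves the arm, as the interface text tells. Its arguments: {"type":"object","properties":{"plan":{"type":"array"},"grip_force":{"type":"number"}},"required":["plan"]}

```bash
mkdir -p pics; python3 - <<'E'
from cell import *
import cv2,numpy as np
s=observe();print(s)
for n in("scene","top"):
    cv2.imwrite(f"pics/{n}0.png",capture(n)[:,:,::-1]);m=camera_model(n);print(n,{k:np.round(v,4).tolist() if not isinstance(v,str) else v for k,v in m.items()})
print(camera_model("wrist"))
E
```

```text
{'clock': 0.0, 'joints': array([-1.39860707e+00,  4.91571609e-01,  1.55945846e+00, -1.95607056e-05,
        1.09167181e+00, -1.05592729e-01]), 'joint_vel': array([ 4.06189743e-04,  7.61640424e-04, -5.44859762e-04, -4.25273888e-05,
        8.70123895e-04,  5.54769432e-04]), 'joint_efforts': array([-1.28645504e-03, -6.18449879e+01, -2.61595684e+01, -1.41084320e-04,
        4.03865590e-03, -7.73248900e-06]), 'ee_pos': array([ 0.17136556, -0.60077441,  0.19411717]), 'tool_rot': array([ 9.90369364e-01,  1.38449323e-01, -2.71360346e-05, -5.54017705e-04]), 'ft_force': array([0.01725849, 0.81480262, 0.75632768]), 'torque': array([ 0.00256712, -0.07434518, -0.02442241]), 'grasp_force': 0.0, 'opening': 0.08547766424272499}
scene {'mtx': [[453.2359, 0.0, 316.2609], [0.0, 453.2359, 234.6387], [0.0, 0.0, 1.0]], 'R': [[0.8541, 0.5201, -0.0075], [0.3417, -0.5719, -0.7457], [-0.3921, 0.6344, -0.6662]], 't': [-0.5117, -0.1097, 1.4102]}
top {'mtx': [[495.1961, 0.0, 322.4076], [0.0, 495.1961, 236.7072], [0.0, 0.0, 1.0]], 'R': [[-0.1131, -0.9936, -0.0047], [-0.9722, 0.1116, -0.206], [0.2052, -0.0188, -0.9785]], 't': [0.0416, 0.6088, 0.9186]}
{'mtx': array([[371.64829954,   0.        , 314.63389393],
       [  0.        , 371.64829954, 237.29732704],
       [  0.        ,   0.        ,   1.        ]]), 'T_tool_cam': array([[-6.16936672e-04, -9.46614654e-01, -3.22366742e-01,
         8.21517031e-02],
       [ 9.99999801e-01, -6.26255833e-04, -7.48017617e-05,
         3.09298650e-04],
       [-1.31075609e-04, -3.22366724e-01,  9.46614852e-01,
        -1.79970285e-01],
       [ 0.00000000e+00,  0.00000000e+00,  0.00000000e+00,
         1.00000000e+00]])}
```

View pics/scene0.png

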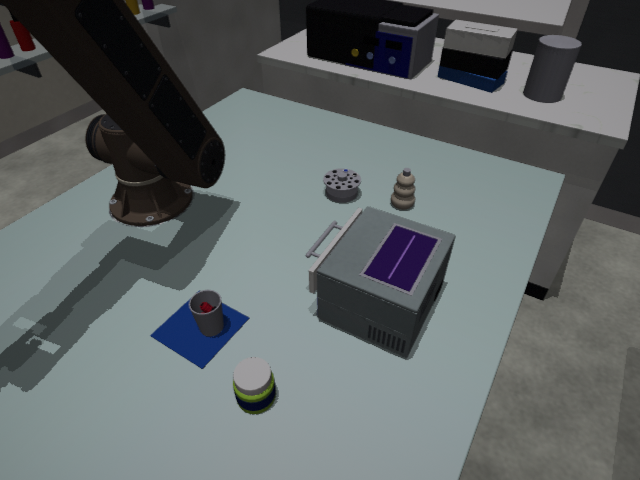

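View pics/top0.png

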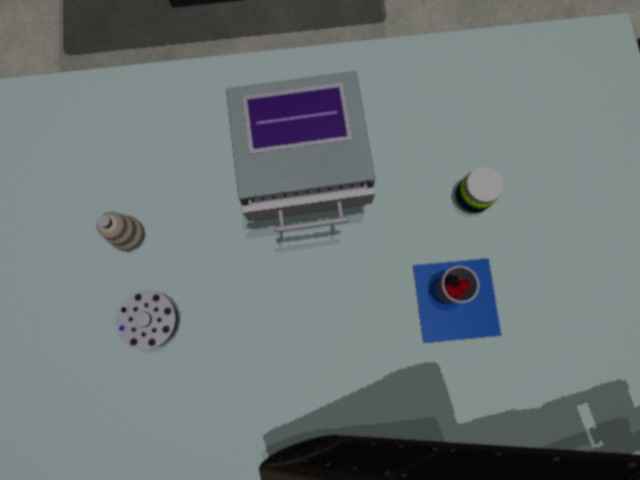

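The top view shows the handle bar from about (277,229) to (347,222) and the cup mouth at about (460,285). The mat spans (414,266) to (500,334), the jar lid is at (484,186), the stand at (147,320) and the bottle at (122,230). The scene view shows the cup mouth at (206,304) and the handle bar from (309,253) to (337,224).

```bash
cat > h.py <<'E'
from cell import *
import cv2,numpy as np
from scipy.spatial.transform import Rotation as Ro
def ray(n,uv):
    m=camera_model(n);d=np.linalg.inv(m["mtx"])@[*uv,1];return -m["R"].T@m["t"],m["R"].T@d
def onz(n,uv,z):
    o,d=ray(n,uv);return o+d*(z-o[2])/d[2]
def proj(n,X):
    m=camera_model(n);p=m["mtx"]@(m["R"]@np.array(X)+m["t"]);return p[:2]/p[2]
E
python3 - <<'E'
from h import *
P=lambda l,n,uv,z:print(l,n,np.round(onz(n,uv,z),4))
im=cv2.imread("pics/top0.png");hsv=cv2.cvtColor(im,cv2.COLOR_BGR2HSV)
mk=cv2.inRange(hsv,(105,150,60),(125,255,255));mk[:240]=0;mk[:, :400]=0
c=max(cv2.findContours(mk,0,2)[0],key=cv2.contourArea);r=cv2.minAreaRect(c);b=cv2.boxPoints(r)
for p in b:P("mat","top",p,.003)
P("matc","top",r[0],.003)
P("cup rim","top",(460,285),.093);P("cup rim","scene",(206,304),.093)
for p in[(277,229),(347,222)]:P("handle","top",p,.135)
for p in[(309,253),(337,224)]:P("handle","scene",p,.135)
for p in[(227,89),(357,73),(372,181),(239,197)]:P("cab","top",p,.17)
for p in[(362,208),(454,235),(411,308),(319,273)]:P("cab","scene",p,.17)
P("jar","top",(484,186),.088);P("stand","top",(147,320),.065);P("bottle","top",(105,223),.124)
cv2.imwrite("pics/crop0.png",cv2.resize(im[60:360,210:510],(600,600),interpolation=cv2.INTER_CUBIC))
E
```

```text
mat top [ 0.5386 -0.2097  0.003 ]
mat top [ 0.5404 -0.3716  0.003 ]
mat top [ 0.3814 -0.362   0.003 ]
mat top [ 0.3802 -0.2053  0.003 ]
matc top [ 0.4589 -0.287   0.003 ]
cup rim top [ 0.4816 -0.2739  0.093 ]
cup rim scene [ 0.4923 -0.2805  0.093 ]
handle top [0.6185 0.055  0.135 ]
handle top [ 0.6169 -0.0747  0.135 ]
handle scene [ 0.6229 -0.0689  0.135 ]
handle scene [0.6276 0.0526 0.135 ]
cab top [0.8902 0.1206 0.17  ]
cab top [ 0.8947 -0.1267  0.17  ]
cab top [ 0.6791 -0.1263  0.17  ]
cab top [0.6767 0.1147 0.17  ]
cab scene [0.6697 0.0994 0.17  ]
cab scene [0.8923 0.1182 0.17  ]
cab scene [ 0.8902 -0.1271  0.17  ]
cab scene [ 0.6918 -0.1389  0.17  ]
jar top [ 0.6696 -0.3555  0.088 ]
stand top [0.4856 0.3244 0.065 ]
bottle top [0.6694 0.3749 0.124 ]
```

View pics/crop0.png

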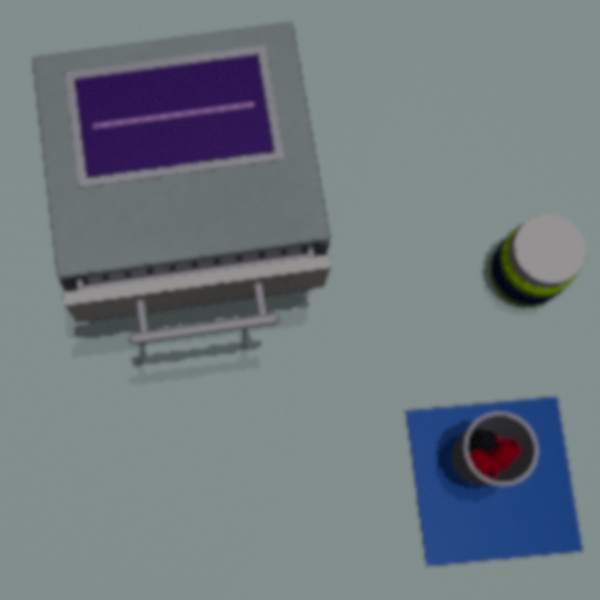

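```bash
cat >> h.py <<'E'
def down(psi):
    c,s=np.cos(psi),np.sin(psi);return np.array([[c,s,0],[s,-c,0],[0,0,-1.]])
def pose(s=None):
    s=s or observe();return np.array(s["ee_pos"]),Ro.from_quat(s["tool_rot"]).as_matrix()
def rel(p0,R0,p,R):
    return np.round(np.r_[R0.T@(np.array(p)-p0),Ro.from_matrix(R0.T@R).as_rotvec()],4).tolist()
def chain(wps,start=None):
    p,R=start or pose()
    for q,Q in wps:
        v=rel(p,R,q,Q);print(v,"rows>=%.1f"%max(np.linalg.norm(v[:3])/.05,np.linalg.norm(v[3:])/.15));p,R=np.array(q),Q
def snap(name,fn):
    s=observe();im=capture(name)[:,:,::-1].copy();cv2.imwrite("pics/"+fn,im);return s,im
def wray(s,uv):
    m=camera_model("wrist");K=m["mtx"];d=np.array([(uv[0]-K[0,2])/K[0,0],(uv[1]-K[1,2])/K[1,1]]);r=np.hypot(*d)
    c=np.r_[d/r*np.sin(r),np.cos(r)] if r>1e-9 else np.array([0,0,1.]);T=m["T_tool_cam"];p,R=pose(s)
    return p+R@T[:3,3],R@T[:3,:3]@c
def wz(s,uv,z):
    o,d=wray(s,uv);return o+d*(z-o[2])/d[2]
def log():
    s=observe()
    with open("log.txt","a") as f:f.write(repr([list(s["joints"]),list(s["ee_pos"]),list(s["tool_rot"])])+"\n")
    return s
E
python3 - <<'E'
from h import *
log()
chain([((.33,-.46,.28),down(.85)),((.5,-.24,.28),down(1.3)),((.6,-.01,.25),down(np.pi/2))])
E
```

```text
[0.1911, -0.092, -0.0857, -0.0009, -0.0004, -0.5722] rows>=4.6
[0.2775, -0.0175, 0.0, 0.0, 0.0, -0.45] rows>=5.6
[0.2484, 0.0348, 0.03, 0.0, 0.0, -0.2708] rows>=5.1
```

Request:
{"op": "arm_command", "data": {
  "plan": [
    [0.191,-0.092,-0.086,0,0,-0.572,0.4],
    [0.191,-0.092,-0.086,0,0,-0.572,0.4],
    [0.191,-0.092,-0.086,0,0,-0.572,0.4],
    [0.191,-0.092,-0.086,0,0,-0.572,0.4],
    [0.191,-0.092,-0.086,0,0,-0.572,0.4]
  ]
}}

```text
clock: 0.6
ee_pos: [0.3319, -0.4581, 0.2821]
tool_rot: [0.91, 0.415, 0.0, 0.001]
ft_force: [-0.2, -1.1, -0.1]
opening: 0.0258
grasp_force: 0.0
```

Request:
{"op": "arm_command", "data": {
  "plan": [
    [0.277,-0.017,0,0,0,-0.45,0.4],
    [0.277,-0.017,0,0,0,-0.45,0.4],
    [0.277,-0.017,0,0,0,-0.45,0.4],
    [0.277,-0.017,0,0,0,-0.45,0.4],
    [0.277,-0.017,0,0,0,-0.45,0.4]
  ]
}}

```text
clock: 1.1
ee_pos: [0.4839, -0.2608, 0.2806]
tool_rot: [0.796, 0.605, -0.0, -0.0]
ft_force: [0.9, -0.9, -0.4]
opening: 0.0256
grasp_force: 0.0
```

```bash
python3 - <<'E'
from h import *
s=log();print(s["clock"],s["joints"],s["ee_pos"],s["opening"],s["ft_force"]);snap("wrist","w1.png")
chain([((.6,-.01,.25),down(np.pi/2))])
E
```

```text
1.1 [-6.14396352e-01  3.04354358e-01  1.62375785e+00 -6.67887564e-05
  1.21364944e+00 -3.43567586e-01] [ 0.48393689 -0.26078264  0.28060155] 0.025636633404502358 [ 0.90013172 -0.86192588 -0.41298418]
[0.2668, 0.0437, 0.0312, 0.0008, -0.002, -0.2678] rows>=5.4
```

Request:
{"op": "arm_command", "data": {
  "plan": [
    [0.267,0.044,0.031,0,0,-0.268,0.42],
    [0.267,0.044,0.031,0,0,-0.268,0.42],
    [0.267,0.044,0.031,0,0,-0.268,0.42],
    [0.267,0.044,0.031,0,0,-0.268,0.42],
    [0.267,0.044,0.031,0,0,-0.268,0.42]
  ]
}}

```text
clock: 1.65
ee_pos: [0.5881, -0.0354, 0.2518]
tool_rot: [0.708, 0.706, -0.0, -0.0]
ft_force: [0.1, -1.2, 0.6]
opening: 0.0245
grasp_force: 0.0
```

Request:
{"op": "arm_command", "data": {
  "plan": [
    [0.02,0.004,0.002,0,0,0,0.42],
    [0.02,0.004,0.002,0,0,0,0.42]
  ]
}}

```text
clock: 1.85
ee_pos: [0.5918, -0.0147, 0.2493]
tool_rot: [0.707, 0.707, -0.0, -0.001]
ft_force: [0.1, 0.4, 0.2]
opening: 0.0248
grasp_force: 0.0
```

```bash
python3 - <<'E'
from h import *
s=log();print(s["clock"],s["joints"],s["ee_pos"],s["tool_rot"],s["opening"])
s,im=snap("wrist","w2.png");np.save("w2s.npy",np.r_[s["ee_pos"],s["tool_rot"]])
w1=cv2.imread("pics/w1.png");cv2.imwrite("pics/w12.png",cv2.resize(np.hstack([w1[:,100:],im[:,100:]]),None,fx=.74,fy=.74))
E
```

```text
1.85 [-1.36481268e-01  3.94660873e-01  1.56936035e+00  2.29892082e-04
  1.17914893e+00 -1.37101581e-01] [ 0.59178277 -0.01469137  0.24929824] [ 7.06918303e-01  7.07294761e-01 -3.91826971e-04 -6.92734983e-04] 0.024838411619003915
```

View pics/w2.png

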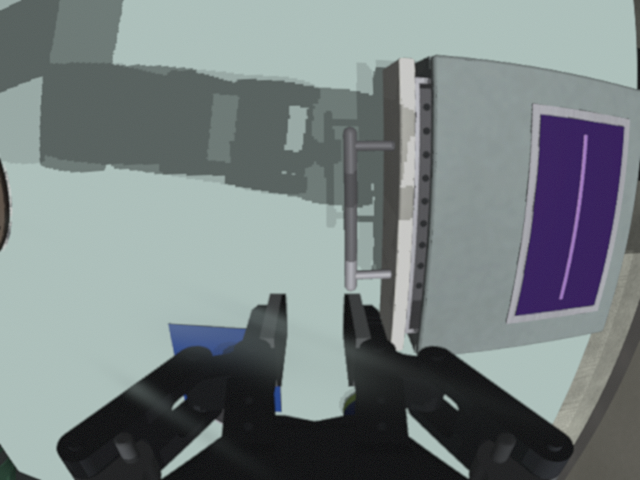

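The wrist view shows the bar from (349,128) to (351,290), with posts at rows 146 and 274. The white plate's top edge runs along columns 398 to 415.

```bash
python3 - <<'E'
from h import *
v=np.load("w2s.npy");s=dict(ee_pos=v[:3],tool_rot=v[3:])
for uv in[(349.5,128),(350.5,290),(349.5,146),(350.5,274)]:print(np.round(wz(s,uv,.135),4))
for uv in[(399,60),(400,160),(395,300)]:print("plate",np.round(wz(s,uv,.158),4))
print(np.round(wz(s,(436,56),.17),4),np.round(wz(s,(420,352),.17),4))
# kin fit
from scipy.optimize import least_squares
L=[eval(l) for l in open("log.txt")]
def fk(P,q):
    a1,d1,l2,l3,lat,d6,a3=P;r=lambda ax,t:Ro.from_euler(ax,t).as_matrix()
    A=r('z',q[0]);B=A@r('y',q[1]);C=B@r('y',q[2])
    w=A@[a1,lat,d1]+B@[0,0,l2]+C@[a3,0,l3];D=C@r('z',q[3])@r('y',q[4])@r('z',q[5])
    return w+D@[0,0,d6],D
f=least_squares(lambda P:np.r_[np.concatenate([fk(P,q)[0]-p for q,p,o in L]),.01*(P-[0,.3,.6,.55,.065,.3,0])],[0,.3,.6,.55,.065,.3,0])
print(np.round(f.x,4),np.round(f.fun,4))
for q,p,o in L:print(np.round(fk(f.x,q)[1].T@Ro.from_quat(o).as_matrix(),3).tolist())
E
```

```text
[0.6181 0.0581 0.135 ]
[ 0.6226 -0.0817  0.135 ]
[0.6183 0.0437 0.135 ]
[ 0.622  -0.0661  0.135 ]
plate [0.6517 0.1107 0.158 ]
plate [0.6542 0.0361 0.158 ]
plate [ 0.6583 -0.0801  0.158 ]
[0.6761 0.1141 0.17  ] [ 0.6836 -0.127   0.17  ]
[-0.0019  0.252   0.5857  0.4128  0.0659  0.347   0.0413] [-0.      0.     -0.0001  0.0001 -0.0001  0.0001 -0.      0.      0.
 -0.     -0.0005 -0.0001 -0.0014  0.      0.0005  0.0004]
[[0.0, -1.0, -0.0], [1.0, 0.0, 0.0], [-0.0, -0.0, 1.0]]
[[-0.0, -1.0, -0.0], [1.0, 0.0, 0.0], [-0.0, -0.0, 1.0]]
[[0.0, -1.0, -0.0], [1.0, 0.0, 0.0], [-0.0, 0.0, 1.0]]
```

```bash
python3 - <<'E'
from h import *
Q=down(np.pi/2+.033);c=np.array([.6205,-.0115])
print(observe()["ee_pos"]);chain([((*c,.16),Q),((*c,.121),Q)])
E
```

```text
[ 0.59156196 -0.01632607  0.24964798]
[0.0048, 0.029, 0.0896, -0.0012, 0.0, -0.0336] rows>=1.9
[0.0, 0.0, 0.039, 0.0, 0.0, 0.0] rows>=0.8
```

Request:
{"op": "arm_command", "data": {
  "plan": [
    [0.005,0.029,0.0,0,0,-0.034,0.42],
    [0.005,0.029,0.045,0,0,-0.034,0.42],
    [0.005,0.029,0.08,0,0,-0.034,0.42],
    [0.005,0.029,0.08,0,0,-0.034,0.42]
  ]
}}

```text
clock: 2.3
ee_pos: [0.6184, -0.0136, 0.1662]
tool_rot: [0.697, 0.717, -0.002, -0.003]
ft_force: [-0.0, -0.6, -0.0]
opening: 0.0246
grasp_force: 0.0
```

```bash
python3 - <<'E'
from h import *
s,im=snap("wrist","w3.png");print(s["ee_pos"],s["ft_force"],s["opening"])
Q=down(np.pi/2+.033);c=np.array([.6205,-.0115])
chain([((*c,.121),Q)])
cv2.imwrite("pics/w3c.png",cv2.resize(im[60:360,220:520],(600,600)))
E
```

```text
[ 0.61836463 -0.01364526  0.16616179] [-0.02470267 -0.62625807 -0.02275296] 0.0246031093041804
[0.0021, 0.0009, 0.0482, -0.0035, -0.0003, -0.0034] rows>=1.0
```

View pics/w3c.png

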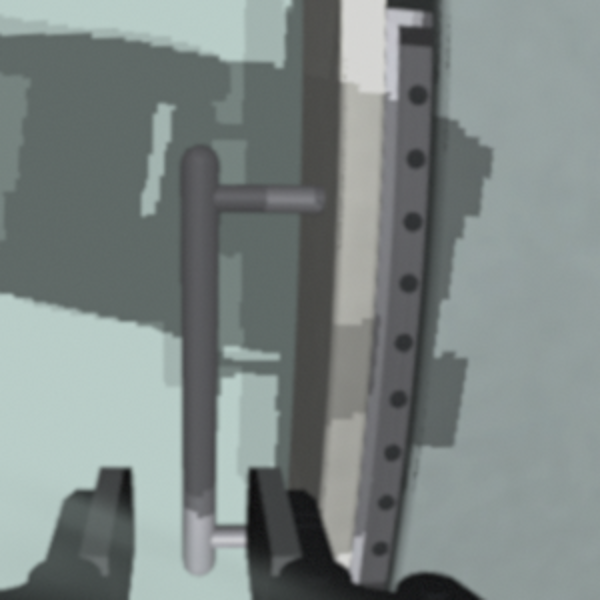

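The crop shows the bar running between the fingers' planes, from full-image (320,133) to (319,347), with posts at rows 159 and 328. I'll refine the position from this closer view.

```bash
python3 - <<'E'
from h import *
s=observe()
for uv in[(320,133),(319,347.5),(320,159),(319,328)]:print(np.round(wz(s,uv,.135),4))
E
```

```text
[0.6199 0.0586 0.135 ]
[ 0.624  -0.0854  0.135 ]
[0.6203 0.0435 0.135 ]
[ 0.6235 -0.069   0.135 ]
```

Request:
{"op": "arm_command", "data": {
  "plan": [
    [0.001,0.0035,0.02,-0.003,0,-0.003,0.42],
    [0.001,0.0035,0.045,-0.003,0,-0.003,0.42],
    [0.001,0.0035,0.045,-0.003,0,-0.003,0.42]
  ]
}}

```text
clock: 2.65
ee_pos: [0.6237, -0.0121, 0.1251]
tool_rot: [0.695, 0.719, 0.001, 0.0]
ft_force: [-0.4, 0.5, 0.5]
opening: 0.0248
grasp_force: 0.0
```

Request:
{"op": "arm_command", "data": {
  "plan": [
    [0,0,0,0,0,0,1],
    [0,0,0,0,0,0,1],
    [0,0,0,0,0,0,1],
    [0,0,0,0,0,0,1]
  ],
  "grip_force": 40
}}

```text
clock: 3.05
ee_pos: [0.6245, -0.0114, 0.1263]
tool_rot: [0.695, 0.719, 0.001, 0.002]
ft_force: [-0.5, 0.5, -0.1]
opening: 0.0004
grasp_force: 0.0
```

```bash
python3 - <<'E'
from h import *
s,im=snap("wrist","w4.png");t=capture("top")[:,:,::-1]
cv2.imwrite("pics/w4c.png",np.hstack([cv2.resize(im[60:460,170:470],(450,600)),cv2.resize(t[130:280,220:305+2],(350,600))]))
E
```

```text
(no output)
```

View pics/w4c.png

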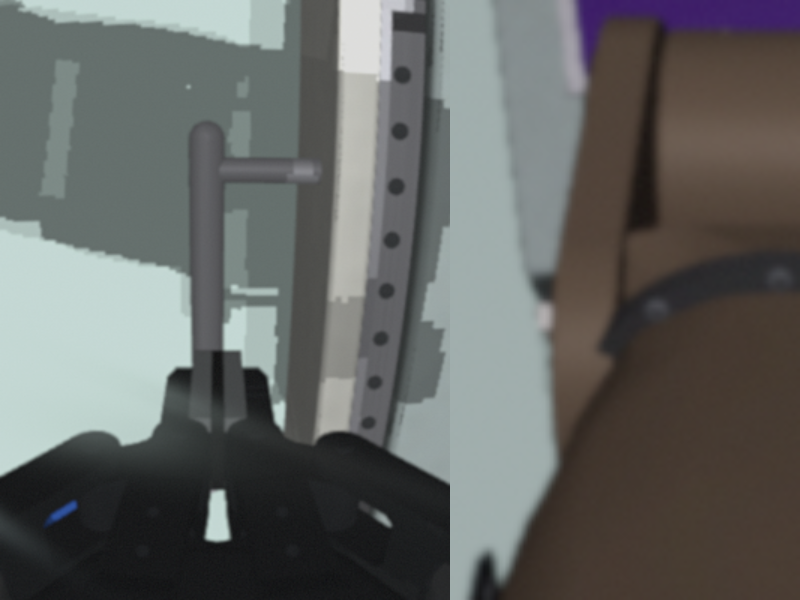

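The fingers closed to 0 and the bar passes under their tips, at crop (207,350). The tips therefore sit higher than the TCP figure implies, and the bar is about 3 mm toward −x. I'll reopen, shift and go lower in steps while watching the force.

Request:
{"op": "arm_command", "data": {
  "plan": [
    [0,-0.003,-0.01,0,0,0,0.42],
    [0,-0.003,-0.01,0,0,0,0.42],
    [0,-0.003,-0.01,0,0,0,0.42],
    [0,-0.003,0.012,0,0,0,0.42],
    [0,-0.003,0.012,0,0,0,0.42]
  ]
}}

```text
clock: 3.65
ee_pos: [0.62, -0.0113, 0.1112]
tool_rot: [0.695, 0.719, -0.0, -0.0]
ft_force: [0.5, 0.1, -0.1]
opening: 0.0246
grasp_force: 0.0
```

Request:
{"op": "arm_command", "data": {
  "plan": [
    [0,0,0.01,0,0,0,0.42],
    [0,0,0.01,0,0,0,0.42]
  ]
}}

```text
clock: 3.85
ee_pos: [0.6209, -0.0114, 0.1024]
tool_rot: [0.695, 0.719, 0.001, 0.001]
ft_force: [-0.5, 0.3, -0.7]
opening: 0.0247
grasp_force: 0.0
```

Request:
{"op": "arm_command", "data": {
  "plan": [
    [0,0,0,0,0,0,1],
    [0,0,0,0,0,0,1],
    [0,0,0,0,0,0,1],
    [0,0,0,0,0,0,1]
  ]
}}

```text
clock: 4.25
ee_pos: [0.6216, -0.0115, 0.1039]
tool_rot: [0.695, 0.719, 0.001, 0.002]
ft_force: [-1.3, -0.6, 5.4]
opening: -0.0001
grasp_force: 2.5
```

Closing again reached 0 with a 5 N upward push, so the tips are riding on the bar top at a reported TCP height of 0.104. The wrist image geometry gives the same result: the real fingertips are about 40 mm behind the reported TCP. I'll go about 22 mm deeper and check the force.

Request:
{"op": "arm_command", "data": {
  "plan": [
    [0,0,-0.012,0,0,0,0.42],
    [0,0,-0.012,0,0,0,0.42],
    [0,0,-0.012,0,0,0,0.42],
    [0,0,0.008,0,0,0,0.42],
    [0,0,0.008,0,0,0,0.42]
  ]
}}

```text
clock: 4.75
ee_pos: [0.62, -0.0113, 0.0932]
tool_rot: [0.695, 0.719, -0.0, -0.0]
ft_force: [-0.5, 0.4, 0.5]
opening: 0.0249
grasp_force: 0.0
```

Request:
{"op": "arm_command", "data": {
  "plan": [
    [0,0,0.012,0,0,0,0.42],
    [0,0,0.012,0,0,0,0.42]
  ]
}}

```text
clock: 4.95
ee_pos: [0.6207, -0.0114, 0.082]
tool_rot: [0.695, 0.719, 0.0, 0.0]
ft_force: [-0.3, -0.1, 0.3]
opening: 0.0244
grasp_force: 0.0
```

Request:
{"op": "arm_command", "data": {
  "plan": [
    [0,0,0,0,0,0,1],
    [0,0,0,0,0,0,1],
    [0,0,0,0,0,0,1],
    [0,0,0,0,0,0,1]
  ]
}}

```text
clock: 5.35
ee_pos: [0.6213, -0.0114, 0.0833]
tool_rot: [0.695, 0.719, 0.001, 0.001]
ft_force: [0.9, -0.5, -3.0]
opening: 0.0095
grasp_force: 39.0
```

Request:
{"op": "arm_command", "data": {
  "plan": [
    [0,-0.015,0,0,0,0,1],
    [0,-0.04,0,0,0,0,1],
    [0,-0.07,0,0,0,0,1],
    [0,-0.1,0,0,0,0,1],
    [0,-0.12,0,0,0,0,1]
  ]
}}

```text
clock: 5.85
ee_pos: [0.5003, -0.0153, 0.0833]
tool_rot: [0.695, 0.719, 0.002, 0.002]
ft_force: [4.1, 3.8, -5.4]
opening: 0.0092
grasp_force: 40.3
```

Request:
{"op": "arm_command", "data": {
  "plan": [
    [0,-0.008,0,0,0,0,1],
    [0,-0.014,0,0,0,0,1],
    [0,-0.018,0,0,0,0,1]
  ]
}}

```text
clock: 6.15
ee_pos: [0.4843, -0.0158, 0.0833]
tool_rot: [0.695, 0.719, 0.002, 0.002]
ft_force: [2.7, 6.5, 0.5]
opening: 0.0092
grasp_force: 40.7
```

Request:
{"op": "arm_command", "data": {
  "plan": [
    [0,-0.005,0,0,0,0,1],
    [0,-0.01,0,0,0,0,1]
  ]
}}

```text
clock: 6.35
ee_pos: [0.4747, -0.0161, 0.0833]
tool_rot: [0.695, 0.719, 0.002, 0.002]
ft_force: [2.9, 7.2, 1.2]
opening: 0.009
grasp_force: 40.9
```

Request:
{"op": "arm_command", "data": {
  "plan": [
    [0,-0.004,0,0,0,0,1],
    [0,-0.004,0,0,0,0,1]
  ]
}}

```text
clock: 6.55
ee_pos: [0.4705, -0.0162, 0.0832]
tool_rot: [0.695, 0.719, 0.002, 0.002]
ft_force: [0.9, 6.2, 2.2]
opening: 0.0096
grasp_force: 41.1
```

Request:
{"op": "arm_command", "data": {
  "plan": [
    [0,-0.004,0,0,0,0,1],
    [0,-0.004,0,0,0,0,1]
  ]
}}

```text
clock: 6.75
ee_pos: [0.4708, -0.0164, 0.0834]
tool_rot: [0.695, 0.719, 0.005, 0.005]
ft_force: [22.3, 13.1, -13.7]
opening: 0.0092
grasp_force: 40.0
```

The pull stopped against a 22 N force after about 150 mm, with the handle at x≈0.470, which matches the computed stop position. Next I release, rise and plan the cup grasp with a refined arm model.

Request:
{"op": "arm_command", "data": {
  "plan": [
    [0,0,0,0,0,0,0.42],
    [0,0,0,0,0,0,0.42],
    [0,0,0,0,0,0,0.42]
  ]
}}

```text
clock: 7.05
ee_pos: [0.4655, -0.0168, 0.0828]
tool_rot: [0.695, 0.719, 0.001, 0.001]
ft_force: [-0.3, -0.1, -0.3]
opening: 0.0249
grasp_force: 0.0
```

Request:
{"op": "arm_command", "data": {
  "plan": [
    [0,0.001,-0.03,0,0,0,0.42],
    [0,0.001,-0.08,0,0,0,0.42],
    [0,0.001,-0.13,0,0,0,0.42],
    [0,0.001,-0.18,0,0,0,0.42],
    [0,0.001,-0.18,0,0,0,0.42]
  ]
}}

```text
clock: 7.55
ee_pos: [0.4678, -0.0171, 0.2688]
tool_rot: [0.695, 0.719, 0.004, 0.005]
ft_force: [0.5, -0.8, -1.9]
opening: 0.0249
grasp_force: 0.0
```

```bash
cat > kin.py <<'E'
from h import *
from scipy.optimize import least_squares
r=lambda ax,t:Ro.from_euler(ax,t).as_matrix()
Z90=r('z',np.pi/2)
def fk(P,q,full=False):
    a1,d1,l2,l3,lat,d6,a3=P
    A=r('z',q[0]);B=A@r('y',q[1]);C=B@r('y',q[2])
    w=A@[a1,lat,d1]+B@[0,0,l2]+C@[a3,0,l3];D=C@r('z',q[3])@r('y',q[4])@r('z',q[5])@Z90
    return (w+D@[0,0,d6],D,w) if full else (w+D@[0,0,d6],D)
def fit():
    L=[eval(l) for l in open("log.txt")];x0=np.array([0,.25,.585,.41,.066,.347,.04])
    f=least_squares(lambda P:np.r_[np.concatenate([fk(P,q)[0]-p for q,p,o in L]),.002*(P-x0)],x0);return f.x,abs(f.fun).max()
LO=np.array([-3.1,-.84,.05,-1.13,.06,-2.69]);HI=np.array([3.1,2.19,2.79,4.28,2.93,2.69])
def ik(P,p,R,q0=None):
    best=None
    for s in ([q0] if q0 is not None else [])+[np.array([np.arctan2(p[1],p[0]),.4,1.5,k,1.,m]) for k in(0,1.5,3) for m in(-1.5,0,1.5)]:
        f=least_squares(lambda q:np.r_[fk(P,q)[0]-p,.3*(fk(P,q)[1]-R).ravel()],np.clip(s,LO+.01,HI-.01),bounds=(LO,HI))
        if best is None or f.cost<best.cost:best=f
        if best.cost<1e-8:break
    return best.x,best.cost
def tool(al,p,roll=0):
    t=np.array([np.cos(p)*np.cos(al),np.cos(p)*np.sin(al),-np.sin(p)]);y=np.array([-np.sin(al),np.cos(al),0]) # y horizontal
    x=np.cross(y,t)  # x up-ish?
    return np.c_[x,y,t]@r('z',roll)
E
python3 - <<'E'
from kin import *
s=log();print(s["clock"],s["ee_pos"],s["opening"]);P,e=fit();print(np.round(P,4),e)
print(tool(1,.5))
G=np.array([.485,-.275,.061])
for al in np.radians([-60,-30,0,30,60,90]):
  for p in np.radians([30,45,60]):
    for base in(0,np.pi):
        R=tool(al,p,base);q,c=ik(P,G+.064*R[:,2],R);w=fk(P,q,True)[2]
        if c<1e-6:print(np.round(np.degrees([al,p,base])),np.round(q,2),np.round(w,2))
E
```

```text
7.55 [ 0.46780987 -0.01714547  0.26877079] 0.02488065803076247
[-0.      0.2166  0.5878  0.4112  0.0659  0.3113  0.0445] 7.137116774827812e-05
[[-0.25903472 -0.84147098  0.47415988]
 [-0.40342268  0.54030231  0.73846026]
 [-0.87758256  0.         -0.47942554]]
[-60.  30.   0.] [-0.4   0.88  2.32  3.77  1.1   1.61] [ 0.38 -0.09  0.18]
[-60.  30. 180.] [-0.4   0.88  2.32  3.77  1.1  -1.53] [ 0.38 -0.09  0.18]
[-60.  45.   0.] [-0.46  0.74  2.26  3.82  0.67  1.45] [ 0.4  -0.12  0.24]
[-60.  45. 180.] [-0.46  0.74  2.26  3.82  0.67 -1.69] [ 0.4  -0.12  0.24]
[-60.  60.   0.] [-0.52  0.66  2.15  4.21  0.29  0.98] [ 0.42 -0.17  0.28]
[-60.  60. 180.] [-0.52  0.66  2.15  4.21  0.29 -2.16] [ 0.42 -0.17  0.28]
[-30.  30.   0.] [-0.7   0.91  2.44  2.98  1.25  1.53] [ 0.3  -0.17  0.18]
[-30.  30. 180.] [-0.7   0.91  2.44  2.98  1.25 -1.61] [ 0.3  -0.17  0.18]
[-30.  45.   0.] [-0.69  0.74  2.34  2.97  0.73  1.58] [ 0.33 -0.19  0.24]
[-30.  45. 180.] [-0.69  0.74  2.34  2.97  0.73 -1.56] [ 0.33 -0.19  0.24]
[-30.  60.   0.] [-0.67  0.66  2.21  2.85  0.25  1.73] [ 0.38 -0.21  0.28]
[-30.  60. 180
[... 1124 characters left out ...]
0.84  1.05  2.08] [ 0.4  -0.43  0.24]
[ 60.  45. 180.] [-0.93  0.81  1.84  0.84  1.05 -1.06] [ 0.4  -0.43  0.24]
[60. 60.  0.] [-0.85  0.74  1.87  0.69  0.85  2.27] [ 0.42 -0.38  0.28]
[ 60.  60. 180.] [-0.85  0.74  1.87  0.69  0.85 -0.87] [ 0.42 -0.38  0.28]
[90. 30.  0.] [-0.89  0.97  1.56  0.58  1.55  1.94] [ 0.48 -0.49  0.18]
[ 90.  30. 180.] [-0.89  0.97  1.56  0.58  1.55 -1.2 ] [ 0.48 -0.49  0.18]
[90. 45.  0.] [-0.85  0.87  1.63  0.51  1.31  1.99] [ 0.48 -0.45  0.24]
[ 90.  45. 180.] [-0.85  0.87  1.63  0.51  1.31 -1.15] [ 0.48 -0.45  0.24]
[90. 60.  0.] [-0.79  0.79  1.72  0.41  1.07  2.07] [ 0.48 -0.4   0.28]
[ 90.  60. 180.] [-0.79  0.79  1.72  0.41  1.07 -1.07] [ 0.48 -0.4   0.28]
```

```bash
python3 - <<'E'
from kin import *
P,_=fit();d=np.radians
W=[((.475,-.2,.30),tool(d(90),d(65),np.pi)),((.485,-.36,.22),tool(d(90),d(40),np.pi))]
chain(W)
for p,R in W:q,c=ik(P,np.array(p),R);print(np.round(q,2),c)
# pour feasibility
for al in(60,90):
  for pp in(10,20,30):
    for phi in(0,70,150):
      R=tool(d(al),d(pp),np.pi+d(phi));q,c=ik(P,np.array([.58,-.01,.22])+.064*R[:,2],R);print(al,pp,phi,np.round(q,2),"%.1e"%c,np.round(fk(P,q,True)[2],2))
E
```

```text
[-0.1831, 0.0014, -0.0308, 0.0053, 0.4384, 0.0362] rows>=3.7
[-0.1788, 0.01, 0.0049, -0.0, 0.4363, 0.0] rows>=3.6
[-0.72  0.36  1.57  0.32  1.52 -0.79] 1.5333686800955394e-24
[-0.98  0.78  1.23  0.47  1.88 -1.01] 1.2339346809597007e-22
60 10 0 [-0.58  0.72  2.03  1.45  1.43 -1.17] 1.4e-17 [ 0.46 -0.22  0.26]
60 10 70 [-0.58  0.72  2.03  1.45  1.43  0.05] 1.6e-21 [ 0.46 -0.22  0.26]
60 10 150 [-0.58  0.72  2.03  1.45  1.43  1.45] 7.0e-23 [ 0.46 -0.22  0.26]
60 20 0 [-0.56  0.64  2.01  1.37  1.28 -1.06] 6.5e-20 [ 0.46 -0.21  0.3 ]
60 20 70 [-0.56  0.64  2.01  1.37  1.28  0.16] 2.3e-24 [ 0.46 -0.21  0.3 ]
60 20 150 [-0.56  0.64  2.01  1.37  1.28  1.56] 5.5e-26 [ 0.46 -0.21  0.3 ]
60 30 0 [-0.52  0.57  1.99  1.26  1.14 -0.92] 3.5e-23 [ 0.47 -0.2   0.34]
60 30 70 [-0.52  0.57  1.99  1.26  1.14  0.3 ] 1.5e-28 [ 0.47 -0.2   0.34]
60 30 150 [-0.52  0.57  1.99  1.26  1.14  1.7 ] 5.5e-31 [ 0.47 -0.2   0.34]
90 10 0 [-0.52  0.81  1.71  1.05  1.71 -1.03] 2.5e-22 [ 0.58 -0.25  0.26]
90 10 70 [-0.52  0.81  1.71  1.05  1.71  0.19] 5.7e-31 [ 0.58 -0.25  0.26]
90 10 150 [-0.52  0.81  1.71  1.05  1.71  1.59] 8.5e-19 [ 0.58 -0.25  0.26]
90 20 0 [-0.5   0.74  1.71  0.97  1.59 -0.98] 9.5e-26 [ 0.58 -0.24  0.3 ]
90 20 70 [-0.5   0.74  1.71  0.97  1.59  0.24] 5.6e-23 [ 0.58 -0.24  0.3 ]
90 20 150 [-0.5   0.74  1.71  0.97  1.59  1.64] 1.9e-21 [ 0.58 -0.24  0.3 ]
90 30 0 [-0.48  0.68  1.71  0.88  1.48 -0.91] 4.1e-27 [ 0.58 -0.22  0.34]
90 30 70 [-0.48  0.68  1.71  0.88  1.48  0.31] 9.9e-27 [ 0.58 -0.22  0.34]
90 30 150 [-0.48  0.68  1.71  0.88  1.48  1.7 ] 2.3e-23 [ 0.58 -0.22  0.34]
```

Request:
{"op": "arm_command", "data": {
  "plan": [
    [-0.183,0.001,-0.031,0.005,0.438,0.036,-1],
    [-0.183,0.001,-0.031,0.005,0.438,0.036,-1],
    [-0.183,0.001,-0.031,0.005,0.438,0.036,-1],
    [-0.183,0.001,-0.031,0.005,0.438,0.036,-1],
    [-0.183,0.001,-0.031,0.005,0.438,0.036,-1]
  ]
}}

```text
clock: 8.05
ee_pos: [0.4727, -0.2057, 0.2925]
tool_rot: [0.693, 0.687, 0.151, -0.157]
ft_force: [-0.3, 0.2, -0.9]
opening: 0.0853
grasp_force: 0.0
```

Request:
{"op": "arm_command", "data": {
  "plan": [
    [-0.179,0.01,0.005,0,0.436,0,-1],
    [-0.179,0.01,0.005,0,0.436,0,-1],
    [-0.179,0.01,0.005,0,0.436,0,-1],
    [-0.179,0.01,0.005,0,0.436,0,-1],
    [-0.179,0.01,0.005,0,0.436,0,-1]
  ]
}}

```text
clock: 8.55
ee_pos: [0.4812, -0.3621, 0.2082]
tool_rot: [0.643, 0.637, 0.297, -0.305]
ft_force: [0.5, 0.0, 1.0]
opening: 0.085
grasp_force: 0.0
```

```bash
python3 - <<'E'
from kin import *
s=log();P,e=fit();print(s["clock"],s["ee_pos"],s["opening"],s["joints"],e,P)
s,im=snap("wrist","w5.png");np.save("w5s.npy",np.r_[s["ee_pos"],s["tool_rot"]])
E
```

```text
8.55 [ 0.48119582 -0.36212041  0.20822354] 0.08499165700280414 [-0.9688678   0.77187505  1.26408634  0.46596637  1.85942494 -1.00395616] 0.00011039841469974765 [5.53737631e-07 1.96720648e-01 5.86802366e-01 4.11007817e-01
 6.58999317e-02 2.91800793e-01 4.31206163e-02]
```

View pics/w5.png

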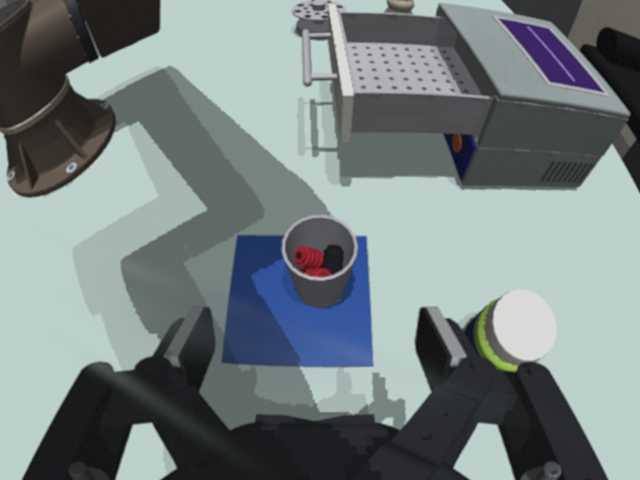

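The wrist view shows the tray out, with its perforated floor visible. The cup rim ellipse is centred at about (320,248), with columns 283–357 and rows 216–281. The mat corners are at (238,236), (366,236), (373,366) and (222,362), and the jar lid is at (523,325), clear of the right finger.

```bash
sed -i 's/.002\*(P-x0)/.0002*(P-x0)/' kin.py; python3 - <<'E'
from kin import *
v=np.load("w5s.npy");s=dict(ee_pos=v[:3],tool_rot=v[3:])
print("rim",[np.round(wz(s,u,.093),4).tolist() for u in[(320,248.5),(283,248),(357,248),(320,216),(320,281)]])
print("mat",[np.round(wz(s,u,.003),4).tolist()[:2] for u in[(238,236),(366,236),(373,366),(222,362)]])
print("jar",wz(s,(523,325),.088),"handle",wz(s,(306,33),.135),wz(s,(309,84),.135),"plate",wz(s,(352,96),.158),wz(s,(336,6),.158))
print(fit())
E
```

```text
rim [[0.484, -0.2789, 0.093], [0.4501, -0.278, 0.093], [0.5179, -0.2789, 0.093], [0.4844, -0.2429, 0.093], [0.4837, -0.3116, 0.093]]
mat [[0.3831, -0.2083], [0.5407, -0.2105], [0.5381, -0.3694], [0.3791, -0.3656]]
jar [ 0.67009172 -0.36090692  0.088     ] handle [0.46871114 0.04953441 0.135     ] [ 0.47399443 -0.08447268  0.135     ] plate [ 0.51842925 -0.13967798  0.158     ] [0.51349028 0.09841858 0.158     ]
(array([3.79065102e-09, 1.96700203e-01, 5.86800024e-01, 4.11000078e-01,
       6.58999993e-02, 2.91800008e-01, 4.31002015e-02]), np.float64(1.1039998348061375e-05))
```

```bash
python3 - <<'E'
from kin import *
P,_=fit();R=tool(np.pi/2,np.radians(35),np.pi);t=R[:,2];G=np.array([.484,-.2775,.062])
W=[(G-.056*t,R),(G+.034*t,R),(G+.064*t,R)]
print(W[-1][0]);chain(W)
for p,Q in W:q,c=ik(P,p,Q);print(np.round(q,2),c,fk(P,q,True)[2])
E
```

```text
[ 0.484      -0.22507427  0.02529111]
[-0.0659, 0.0037, 0.1028, -0.0064, 0.0828, -0.0108] rows>=2.4
[0.0, -0.0, 0.09, 0.0, 0.0, 0.0] rows>=1.8
[0.0, -0.0, 0.03, 0.0, 0.0, 0.0] rows>=0.6
[-0.95  0.89  1.39  0.5   1.7  -1.11] 2.5934677879066583e-25 [ 0.484      -0.56240109  0.26148989]
[-0.89  0.91  1.56  0.55  1.52 -1.17] 1.8977277431995027e-28 [ 0.484      -0.4886774   0.20986801]
[-0.86  0.92  1.61  0.57  1.46 -1.18] 4.730579721092174e-29 [ 0.484      -0.46410284  0.19266072]
```

Request:
{"op": "arm_command", "data": {
  "plan": [
    [-0.066,0.004,0.05,-0.006,0.083,-0.011,-1],
    [-0.066,0.004,0.08,-0.006,0.083,-0.011,-1],
    [-0.066,0.004,0.103,-0.006,0.083,-0.011,-1],
    [-0.066,0.004,0.103,-0.006,0.083,-0.011,-1]
  ]
}}

```text
clock: 9.0
ee_pos: [0.4848, -0.3189, 0.0952]
tool_rot: [0.626, 0.629, 0.326, -0.328]
ft_force: [-0.4, 0.1, 0.4]
opening: 0.0854
grasp_force: 0.0
```

```bash
python3 - <<'E'
from kin import *
R=tool(np.pi/2,np.radians(35),np.pi);t=R[:,2];G=np.array([.484,-.2775,.062])
print(observe()["ee_pos"]);chain([(G+.034*t,R),(G+.064*t,R)])
E
```

```text
[ 0.48478637 -0.31888599  0.0952352 ]
[-0.0035, -0.0004, 0.087, -0.0044, -0.0007, 0.0024] rows>=1.7
[0.0, -0.0, 0.03, 0.0, 0.0, 0.0] rows>=0.6
```

Request:
{"op": "arm_command", "data": {
  "plan": [
    [-0.003,0,0.03,-0.004,0,0.002,-1],
    [-0.003,0,0.06,-0.004,0,0.002,-1],
    [-0.003,0,0.087,-0.004,0,0.002,-1],
    [-0.003,0,0.087,-0.004,0,0.002,-1]
  ]
}}

```text
clock: 9.4
ee_pos: [0.4852, -0.2507, 0.0447]
tool_rot: [0.627, 0.628, 0.326, -0.325]
ft_force: [0.4, -0.6, 1.0]
opening: 0.0854
grasp_force: 0.0
```

Request:
{"op": "arm_command", "data": {
  "plan": [
    [0,0,0.01,0,0,0,-1],
    [0,0,0.02,0,0,0,-1],
    [0,0,0.03,0,0,0,-1],
    [0,0,0.03,0,0,0,-1]
  ]
}}

```text
clock: 9.8
ee_pos: [0.485, -0.2281, 0.0264]
tool_rot: [0.628, 0.627, 0.327, -0.325]
ft_force: [0.6, -0.8, 0.5]
opening: 0.0857
grasp_force: 0.0
```

```bash
python3 - <<'E'
from kin import *
s,im=snap("wrist","w6.png");print(s["clock"],s["ee_pos"],s["ft_force"])
t=capture("scene")[:,:,::-1]
cv2.imwrite("pics/w6c.png",np.hstack([cv2.resize(im[140:440,140:500],(480,400)),cv2.resize(t[230:390,140:268],(320,400))]))
E
```

```text
9.8 [ 0.48503729 -0.22805944  0.0263637 ] [ 0.58155537 -0.8064707   0.53388111]
```

View pics/w6c.png

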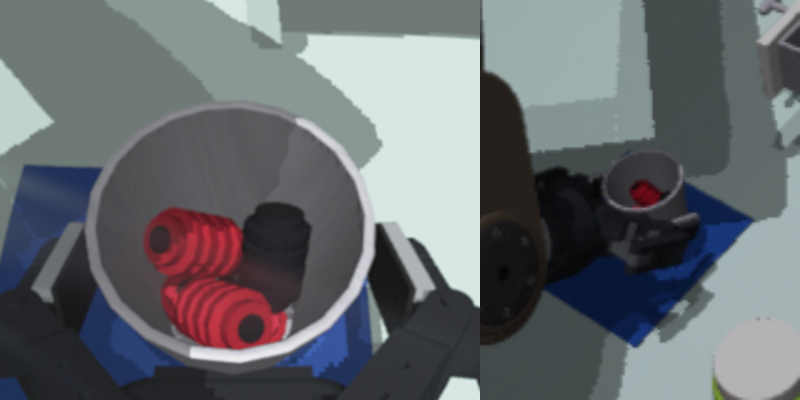

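The cup sits centred between the open pads, with the rim centre at crop column 232 and the pads at 85 and 375. Closing now.

Request:
{"op": "arm_command", "data": {
  "plan": [
    [0,0,0,0,0,0,1],
    [0,0,0,0,0,0,1],
    [0,0,0,0,0,0,1],
    [0,0,0,0,0,0,1],
    [0,0,0,0,0,0,1]
  ],
  "grip_force": 60
}}

```text
clock: 10.4
ee_pos: [0.4853, -0.2295, 0.0272]
tool_rot: [0.628, 0.628, 0.327, -0.324]
ft_force: [-0.6, -0.6, 5.6]
opening: 0.0641
grasp_force: 64.6
```

```bash
python3 - <<'E'
from kin import *
s=log();p,R=pose(s);print(s["clock"],s["ee_pos"],s["ft_force"],s["opening"],s["grasp_force"])
np.save("grasp.npy",np.c_[p,R]);print(np.round(R.T@[0,0,1],3))
E
```

```text
10.4 [ 0.48526945 -0.2295168   0.02723257] [-0.64043937 -0.59854376  5.61243923] 0.0640673098845179 64.64882715648855
[ 0.817  0.004 -0.576]
```

```bash
cat >> kin.py <<'E'
M=np.load("grasp.npy") if __import__("os").path.exists("grasp.npy") else None
if M is not None:
    gp,gR=M[:,0],M[:,1:]
    cup_o=gR.T@(np.array([.484,-.2775,.003])-gp); cup_a=gR.T@np.array([0,0,1.]) # cup in tool
    def tcp_for_axis_pt(X,R,h=.058): # TCP so that cup-axis point at height h is at X
        return np.array(X)-R@(cup_o+h*cup_a)
    BOX=np.array([[x,y,z] for x in(-.038,.038) for y in(-.0425,.0425) for z in(-.118,-.2)])
    def report(p,R):
        w=lambda v:p+R@v
        a=R@cup_a;rim=w(cup_o+.09*cup_a);low=-np.array([0,0,1])+a*a[2];low/=np.linalg.norm(low)
        lip=rim+.035*low;foot=w(cup_o);b=np.array([w(v) for v in BOX]);cam=w(np.array([.082,0,-.18]))
        i=b[:,2].argmin();return dict(tilt=round(np.degrees(np.arccos(a[2])),1),rim=np.round(rim,3),lip=np.round(lip,3),foot=np.round(foot,3),footlow=round(foot[2]-.027*np.hypot(a[0],a[1]),3),box=np.round(b[i],3),cam=np.round(cam,3),tip=np.round(np.array([w(np.array([0,s*.047,-.045])) for s in(1,-1)]),3).tolist())
E
python3 - <<'E'
from kin import *
P,_=fit();d=np.radians
print(cup_o,cup_o+.058*cup_a)
for pp,phi in((35,0),(30,60),(25,100),(22,130),(20,150),(20,165)):
    R=tool(d(90),d(pp),np.pi+d(phi));p=tcp_for_axis_pt((.575,-.03,.22),R);q,c=ik(P,p,R)
    print(pp,phi,report(p,R),np.round(q,2),"%.0e"%c,np.round(fk(P,q,True)[2],2),"\n")
E
```

```text
[-0.04745021 -0.00124814 -0.02526135] [-4.55518536e-05 -1.00532192e-03 -5.86790058e-02]
35 0 {'tilt': np.float64(0.3), 'rim': array([ 0.575, -0.03 ,  0.252]), 'lip': array([ 0.603, -0.051,  0.252]), 'foot': array([ 0.575, -0.03 ,  0.162]), 'footlow': np.float64(0.162), 'box': array([ 0.534, -0.1  ,  0.223]), 'cam': array([ 0.576, -0.082,  0.357]), 'tip': [[0.623, -0.019, 0.212], [0.529, -0.019, 0.212]]} [-0.47  0.63  1.7   0.83  1.44 -0.87] 9e-30 [ 0.58 -0.22  0.35] 

30 60 {'tilt': np.float64(50.3), 'rim': array([ 0.598, -0.039,  0.24 ]), 'lip': array([ 0.618, -0.048,  0.214]), 'foot': array([ 0.534, -0.013,  0.183]), 'footlow': np.float64(0.162), 'box': array([ 0.564, -0.11 ,  0.201]), 'cam': array([ 0.647, -0.115,  0.315]), 'tip': [[0.599, -0.039, 0.177], [0.552, 0.002, 0.248]]} [-0.49  0.66  1.71  0.87  1.5   0.14] 5e-28 [ 0.58 -0.23  0.34] 

25 100 {'tilt': np.float64(83.6), 'rim': array([ 0.601, -0.049,  0.224]), 'lip': array([ 0.604, -0.051,  0.189]), 'foot': array([0.528, 0.004, 0.214]), 'footlow': np.float64(0.187), 'box': array([ 0.605, -0.105,  0.2  ]), 'cam': array([ 0.65
[... 597 characters left out ...]
05]), 'lip': array([ 0.58 , -0.04 ,  0.174]), 'foot': array([0.552, 0.015, 0.247]), 'footlow': np.float64(0.223), 'box': array([ 0.556, -0.104,  0.189]), 'cam': array([ 0.615, -0.168,  0.194]), 'tip': [[0.533, -0.025, 0.193], [0.615, -0.009, 0.237]]} [-0.52  0.72  1.71  0.96  1.61  1.65] 5e-24 [ 0.57 -0.25  0.3 ] 

20 165 {'tilt': np.float64(123.1), 'rim': array([ 0.582, -0.056,  0.203]), 'lip': array([ 0.577, -0.037,  0.173]), 'foot': array([0.563, 0.017, 0.252]), 'footlow': np.float64(0.229), 'box': array([ 0.543, -0.102,  0.195]), 'cam': array([ 0.595, -0.171,  0.187]), 'tip': [[0.529, -0.021, 0.204], [0.619, -0.013, 0.226]]} [-0.52  0.72  1.71  0.96  1.61  1.92] 3e-17 [ 0.57 -0.25  0.3 ]
```

```bash
python3 - <<'E'
from kin import *
d=np.radians;g=np.array([.484,-.2775,.061])
W=[(gp+[0,0,.2],gR)]
R=tool(d(90),d(35),np.pi)
for X in((.53,-.15,.265),(.575,-.02,.265)):W.append((tcp_for_axis_pt(X,R),R))
for pp,phi,z in((30,40,.24),(27,70,.225),(25,95,.215),(22,125,.21),(20,150,.208),(20,165,.208)):
    R=tool(d(90),d(pp),np.pi+d(phi));W.append((tcp_for_axis_pt((.575,-.02,z),R),R))
chain(W)
E
```

```text
[0.1635, 0.0008, -0.1152, 0.0, 0.0, 0.0] rows>=4.0
[0.0768, 0.0454, 0.1021, 0.0045, 0.0032, 0.002] rows>=2.7
[0.0746, 0.045, 0.1065, 0.0, 0.0, 0.0] rows>=2.8
[-0.016, -0.0002, 0.0142, 0.0305, 0.0837, 0.6977] rows>=4.7
[-0.0081, 0.0063, 0.0075, 0.0434, 0.0304, 0.5235] rows>=3.5
[-0.0028, 0.0064, 0.0045, 0.0349, 0.0046, 0.4363] rows>=2.9
[-0.0004, 0.0013, 0.0021, 0.0498, -0.0181, 0.5235] rows>=3.5
[-0.0005, -0.0002, 0.0007, 0.0238, -0.0259, 0.4363] rows>=2.9
[-0.0003, -0.0, -0.0, 0.0, -0.0, 0.2618] rows>=1.7
```

Request:
{"op": "arm_command", "data": {
  "plan": [
    [0.012,0,-0.009,0,0,0,1],
    [0.04,0,-0.028,0,0,0,1],
    [0.08,0.0,-0.056,0,0,0,1],
    [0.114,0,-0.08,0,0,0,1],
    [0.14,0,-0.1,0,0,0,1]
  ]
}}

```text
clock: 10.9
ee_pos: [0.4845, -0.2302, 0.2018]
tool_rot: [0.628, 0.628, 0.327, -0.323]
ft_force: [0.1, -0.7, -2.0]
opening: 0.0637
grasp_force: 66.1
```

Request:
{"op": "arm_command", "data": {
  "plan": [
    [0.02,0,-0.013,0,0,0,1],
    [0.023,0,-0.015,0,0,0,1],
    [0.035,0.008,0.003,0,0,0,1],
    [0.055,0.02,0.03,0,0,0,1],
    [0.075,0.032,0.058,0,0,0,1]
  ]
}}

```text
clock: 11.4
ee_pos: [0.5167, -0.1388, 0.2257]
tool_rot: [0.628, 0.627, 0.327, -0.324]
ft_force: [0.7, 0.2, -2.3]
opening: 0.0637
grasp_force: 66.2
```

```bash
python3 - <<'E'
from kin import *
d=np.radians;s=observe();p,R0=pose(s);print(s["clock"],s["ft_force"],s["opening"],p+R0@(cup_o+.058*cup_a),report(p,R0)["tilt"])
R=tool(d(90),d(35),np.pi)
chain([(tcp_for_axis_pt((.575,-.02,.265),R),R)])
E
```

```text
11.4 [ 0.65066537  0.22763092 -2.28861102] 0.06372467701547972 [ 0.51542196 -0.18682696  0.25941692] 0.1
[0.1008, 0.0587, 0.1334, 0.0041, 0.0027, -0.0004] rows>=3.5
```

Request:
{"op": "arm_command", "data": {
  "plan": [
    [0.02,0.012,0.027,0,0,0,1],
    [0.042,0.025,0.056,0,0,0,1],
    [0.065,0.038,0.086,0,0,0,1],
    [0.085,0.05,0.113,0.002,0.001,0,1],
    [0.099,0.058,0.131,0.004,0.003,0,1]
  ]
}}

```text
clock: 11.9
ee_pos: [0.5749, 0.0266, 0.2314]
tool_rot: [0.627, 0.628, 0.326, -0.327]
ft_force: [-0.2, -0.3, -1.7]
opening: 0.0639
grasp_force: 66.1
```

Request:
{"op": "arm_command", "data": {
  "plan": [
    [0.002,0.001,0.002,0,0,0,1],
    [0.002,0.001,0.002,0,0,0,1]
  ]
}}

```text
clock: 12.1
ee_pos: [0.5757, 0.0276, 0.2321]
tool_rot: [0.627, 0.628, 0.326, -0.327]
ft_force: [0.3, -0.5, -3.7]
opening: 0.0635
grasp_force: 66.4
```

Request:
{"op": "arm_command", "data": {
  "plan": [
    [-0.003,0,0.003,0.006,0.016,0.14,1],
    [-0.006,0,0.006,0.012,0.033,0.28,1],
    [-0.01,0,0.009,0.018,0.05,0.42,1],
    [-0.013,0,0.012,0.025,0.067,0.56,1],
    [-0.016,0,0.014,0.031,0.084,0.698,1]
  ]
}}

```text
clock: 12.6
ee_pos: [0.5759, 0.0281, 0.2109]
tool_rot: [0.786, 0.363, 0.21, -0.454]
ft_force: [0.7, 0.5, -3.8]
opening: 0.0638
grasp_force: 66.4
```

```bash
python3 - <<'E'
from kin import *
d=np.radians;s=observe();p,R0=pose(s);print(s["clock"],s["ft_force"],s["opening"],p+R0@(cup_o+.058*cup_a),report(p,R0))
W=[]
for pp,phi,z in((27,70,.225),(25,95,.215),(22,125,.21),(20,150,.208),(20,165,.208)):
    R=tool(d(90),d(pp),np.pi+d(phi));W.append((tcp_for_axis_pt((.575,-.02,z),R),R))
chain(W)
E
```

```text
12.6 [ 0.7044847   0.50105214 -3.77228554] 0.06380099783588243 [ 0.57506986 -0.02247636  0.24067912] {'tilt': np.float64(34.4), 'rim': array([ 0.592, -0.029,  0.267]), 'lip': array([ 0.619, -0.038,  0.247]), 'foot': array([ 0.544, -0.011,  0.193]), 'footlow': np.float64(0.178), 'box': array([ 0.584, -0.102,  0.221]), 'cam': array([ 0.629, -0.097,  0.355]), 'tip': [[0.612, -0.026, 0.207], [0.54, 0.004, 0.26]]}
[-0.0077, 0.0059, 0.0099, 0.043, 0.0294, 0.5175] rows>=3.5
[-0.0028, 0.0064, 0.0045, 0.0349, 0.0046, 0.4363] rows>=2.9
[-0.0004, 0.0013, 0.0021, 0.0498, -0.0181, 0.5235] rows>=3.5
[-0.0005, -0.0002, 0.0007, 0.0238, -0.0259, 0.4363] rows>=2.9
[-0.0003, -0.0, -0.0, 0.0, -0.0, 0.2618] rows>=1.7
```

Request:
{"op": "arm_command", "data": {
  "plan": [
    [-0.002,0.001,0.003,0.009,0.006,0.105,1],
    [-0.004,0.003,0.005,0.018,0.012,0.21,1],
    [-0.005,0.004,0.007,0.027,0.018,0.315,1],
    [-0.007,0.005,0.009,0.035,0.024,0.42,1],
    [-0.008,0.006,0.01,0.043,0.029,0.517,1]
  ]
}}

```text
clock: 13.1
ee_pos: [0.5753, 0.0317, 0.1972]
tool_rot: [0.84, 0.149, 0.091, -0.514]
ft_force: [-0.2, 0.5, -3.5]
opening: 0.0641
grasp_force: 66.4
```

Request:
{"op": "arm_command", "data": {
  "plan": [
    [-0.001,0.002,0.001,0.007,0.001,0.087,1],
    [-0.001,0.003,0.002,0.014,0.002,0.174,1],
    [-0.002,0.004,0.003,0.021,0.003,0.261,1],
    [-0.003,0.005,0.004,0.028,0.004,0.349,1],
    [-0.003,0.006,0.005,0.035,0.005,0.436,1]
  ]
}}

```text
clock: 13.6
ee_pos: [0.5746, 0.0331, 0.1892]
tool_rot: [0.843, -0.035, -0.023, -0.537]
ft_force: [0.0, 0.3, -2.2]
opening: 0.0637
grasp_force: 66.4
```

```bash
python3 - <<'E'
from kin import *
d=np.radians;s=observe();p,R0=pose(s);print(s["clock"],s["ft_force"],s["opening"],p+R0@(cup_o+.058*cup_a),report(p,R0))
W=[]
for pp,phi,z in((22,125,.208),(20,150,.205),(20,168,.205)):
    R=tool(d(90),d(pp),np.pi+d(phi));W.append((tcp_for_axis_pt((.575,-.02,z),R),R))
chain(W)
E
```

```text
13.6 [ 0.02344316  0.31038306 -2.22133727] 0.06368936111051951 [ 0.57466043 -0.0196367   0.21489308] {'tilt': np.float64(79.8), 'rim': array([ 0.601, -0.037,  0.221]), 'lip': array([ 0.606, -0.041,  0.186]), 'foot': array([0.527, 0.012, 0.205]), 'footlow': np.float64(0.178), 'box': array([ 0.609, -0.093,  0.198]), 'cam': array([ 0.656, -0.133,  0.259]), 'tip': [[0.571, -0.027, 0.166], [0.579, 0.012, 0.251]]}
[0.0001, 0.0031, 0.0026, 0.0504, -0.0178, 0.5264] rows>=3.5
[-0.0, 0.0005, 0.0011, 0.0238, -0.0259, 0.4363] rows>=2.9
[-0.0003, -0.0, 0.0, 0.0, -0.0, 0.3142] rows>=2.1
```

Request:
{"op": "arm_command", "data": {
  "plan": [
    [0,0.001,0.001,0.01,-0.004,0.105,1],
    [0,0.002,0.001,0.02,-0.007,0.21,1],
    [0,0.002,0.002,0.03,-0.011,0.315,1],
    [0,0.003,0.002,0.04,-0.014,0.42,1],
    [0,0.003,0.003,0.05,-0.018,0.526,1]
  ]
}}

```text
clock: 14.1
ee_pos: [0.5744, 0.0345, 0.1852]
tool_rot: [0.791, -0.249, -0.168, -0.533]
ft_force: [0.1, 0.0, -2.4]
opening: 0.0636
grasp_force: 66.4
```

Request:
{"op": "arm_command", "data": {
  "plan": [
    [0,0,0,0.005,-0.005,0.087,1],
    [0,0,0,0.01,-0.01,0.175,1],
    [0,0,0.001,0.014,-0.015,0.26,1],
    [0,0,0.001,0.019,-0.02,0.35,1],
    [0,0.001,0.001,0.024,-0.026,0.436,1]
  ]
}}

```text
clock: 14.6
ee_pos: [0.5739, 0.0352, 0.1843]
tool_rot: [0.71, -0.409, -0.287, -0.497]
ft_force: [0.0, -0.7, -1.1]
opening: 0.0641
grasp_force: 66.4
```

Request:
{"op": "arm_command", "data": {
  "plan": [
    [0,0,0,0,0,0.1,1],
    [0,0,0,0,0,0.2,1],
    [0,0,0,0,0,0.314,1],
    [0,0,0,0,0,0.314,1],
    [0,0,0,0,0,0.314,1]
  ]
}}

```text
clock: 15.1
ee_pos: [0.574, 0.0358, 0.1845]
tool_rot: [0.639, -0.513, -0.359, -0.447]
ft_force: [-1.0, -0.5, -1.0]
opening: 0.0636
grasp_force: 66.4
```

```bash
python3 - <<'E'
from kin import *
s=observe();p,R0=pose(s);print(s["clock"],s["ft_force"],report(p,R0))
s,im=snap("wrist","w7.png");a=capture("scene")[:,:,::-1];b=capture("top")[:,:,::-1]
cv2.imwrite("pics/pour.png",np.hstack([cv2.resize(a[160:310,250:450],(400,300)),cv2.resize(b[130:280,200:400],(400,300))]))
cv2.imwrite("pics/pour2.png",np.vstack([cv2.imread("pics/pour.png"),cv2.copyMakeBorder(cv2.resize(im,(400,300)),0,0,0,400,0)]))
E
```

```text
15.1 [-0.95454078 -0.49768075 -1.0371054 ] {'tilt': np.float64(123.6), 'rim': array([ 0.581, -0.045,  0.187]), 'lip': array([ 0.576, -0.026,  0.158]), 'foot': array([0.565, 0.028, 0.237]), 'footlow': np.float64(0.214), 'box': array([ 0.541, -0.091,  0.181]), 'cam': array([ 0.592, -0.161,  0.171]), 'tip': [[0.528, -0.01, 0.19], [0.62, -0.003, 0.209]]}
```

View pics/pour2.png

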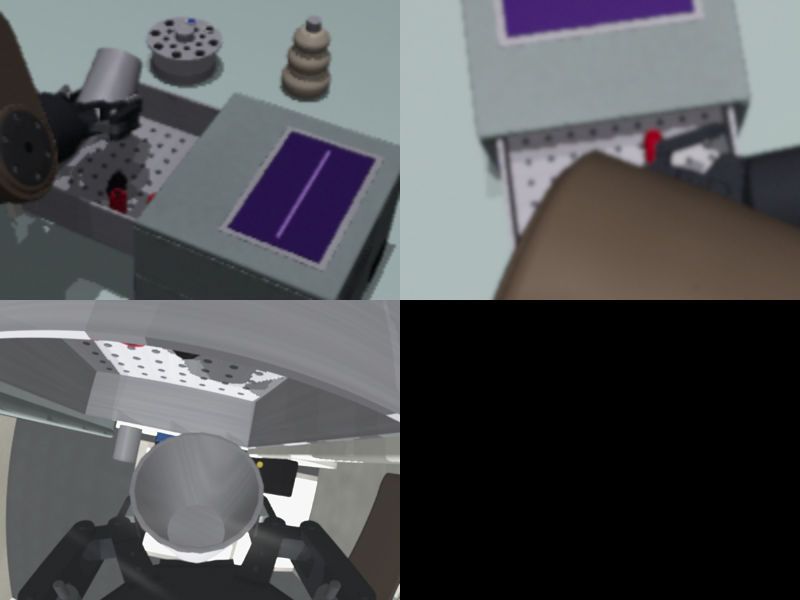

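The wrist view shows the cup interior empty, with its bare floor at about (195,525). Red and black grips lie on the tray floor. Now I raise, un-roll and return the cup.

```bash
python3 - <<'E'
from kin import *
d=np.radians;s=observe();p,R0=pose(s)
R=lambda pp,phi:tool(d(90),d(pp),np.pi+d(phi))
T=lambda X,Q:(tcp_for_axis_pt(X,Q),Q)
W=[(p+[0,0,.04],R0)]+[T((.575,-.02,.265),R(20+(168-f)*15/168,f)) for f in(130,92,54,16)]
W+=[T((.54,-.12,.27),gR),T((.484,-.2775,.24),gR),(gp+[0,0,.08],gR),(gp+[0,0,.012],gR)]
chain(W)
E
```

```text
[-0.0367, -0.0081, -0.0137, 0.0, 0.0, 0.0] rows>=0.8
[-0.014, -0.0035, -0.0081, -0.0299, 0.0522, -0.6557] rows>=4.4
[0.0028, 0.0024, -0.0002, -0.0563, 0.0216, -0.663] rows>=4.4
[0.0007, 0.0032, -0.0001, -0.0577, -0.0176, -0.663] rows>=4.4
[-0.0014, 0.0026, -0.0001, -0.0346, -0.0494, -0.663] rows>=4.4
[-0.06, -0.0189, -0.0861, -0.0084, -0.0273, -0.2812] rows>=2.1
[-0.1152, -0.0557, -0.1117, 0.0, 0.0, 0.0] rows>=3.4
[-0.0809, -0.0004, 0.057, 0.0, 0.0, 0.0] rows>=2.0
[-0.0556, -0.0003, 0.0392, 0.0, 0.0, 0.0] rows>=1.4
```

Request:
{"op": "arm_command", "data": {
  "plan": [
    [-0.018,-0.004,-0.007,0,0,0,1],
    [-0.037,-0.008,-0.014,0,0,0,1],
    [-0.037,-0.008,-0.014,0,0,0,1]
  ]
}}

```text
clock: 15.55
ee_pos: [0.5743, 0.0362, 0.2269]
tool_rot: [0.64, -0.512, -0.359, -0.447]
ft_force: [0.9, 0.5, -1.7]
opening: 0.0636
grasp_force: 66.5
```

Request:
{"op": "arm_command", "data": {
  "plan": [
    [-0.003,-0.001,-0.002,-0.006,0.01,-0.131,1],
    [-0.006,-0.001,-0.003,-0.012,0.02,-0.262,1],
    [-0.009,-0.002,-0.005,-0.018,0.031,-0.394,1],
    [-0.012,-0.003,-0.007,-0.024,0.042,-0.525,1],
    [-0.014,-0.003,-0.008,-0.03,0.052,-0.656,1]
  ]
}}

```text
clock: 16.05
ee_pos: [0.5738, 0.0338, 0.2405]
tool_rot: [0.786, -0.284, -0.187, -0.516]
ft_force: [-0.2, -0.7, -2.3]
opening: 0.0636
grasp_force: 66.4
```

Request:
{"op": "arm_command", "data": {
  "plan": [
    [0.001,0,0,-0.011,0.004,-0.133,1],
    [0.001,0.001,0,-0.022,0.009,-0.265,1],
    [0.002,0.002,0,-0.033,0.013,-0.398,1],
    [0.003,0.002,0,-0.045,0.017,-0.53,1],
    [0.003,0.002,0,-0.056,0.022,-0.663,1]
  ]
}}

```text
clock: 16.55
ee_pos: [0.5748, 0.0324, 0.2371]
tool_rot: [0.852, -0.013, -0.008, -0.524]
ft_force: [0.4, 0.6, -1.6]
opening: 0.0636
grasp_force: 66.4
```

Request:
{"op": "arm_command", "data": {
  "plan": [
    [0,0.001,0,-0.012,-0.004,-0.133,1],
    [0,0.001,0,-0.023,-0.007,-0.265,1],
    [0,0.002,0,-0.035,-0.01,-0.398,1],
    [0,0.003,0,-0.046,-0.014,-0.53,1],
    [0.001,0.003,0,-0.058,-0.018,-0.663,1]
  ]
}}

```text
clock: 17.05
ee_pos: [0.5756, 0.031, 0.2343]
tool_rot: [0.824, 0.27, 0.155, -0.474]
ft_force: [0.0, -0.6, -1.3]
opening: 0.0635
grasp_force: 66.4
```

Request:
{"op": "arm_command", "data": {
  "plan": [
    [0,0.001,0,-0.007,-0.01,-0.133,1],
    [0,0.001,0,-0.014,-0.02,-0.265,1],
    [-0.001,0.002,0,-0.021,-0.03,-0.398,1],
    [-0.001,0.002,0,-0.028,-0.04,-0.53,1],
    [-0.001,0.003,0,-0.035,-0.049,-0.663,1]
  ]
}}

```text
clock: 17.55
ee_pos: [0.5766, 0.0296, 0.2319]
tool_rot: [0.702, 0.532, 0.285, -0.377]
ft_force: [-0.2, 0.6, -1.6]
opening: 0.0639
grasp_force: 66.4
```

```bash
python3 - <<'E'
from kin import *
s=observe();p,R0=pose(s);print(s["clock"],s["ft_force"],report(p,R0))
T=lambda X,Q:(tcp_for_axis_pt(X,Q),Q)
chain([T((.54,-.12,.27),gR),T((.484,-.2775,.24),gR),(gp+[0,0,.08],gR),(gp+[0,0,.012],gR)])
E
```

```text
17.55 [-0.19189129  0.61392774 -1.64099821] {'tilt': np.float64(13.3), 'rim': array([ 0.583, -0.021,  0.296]), 'lip': array([ 0.616, -0.027,  0.288]), 'foot': array([ 0.563, -0.017,  0.208]), 'footlow': np.float64(0.202), 'box': array([ 0.607, -0.095,  0.257]), 'cam': array([ 0.599, -0.077,  0.397]), 'tip': [[0.622, -0.015, 0.246], [0.531, -0.001, 0.267]]}
[-0.0602, -0.0198, -0.087, -0.009, -0.0269, -0.2766] rows>=2.2
[-0.1152, -0.0557, -0.1117, 0.0, 0.0, 0.0] rows>=3.4
[-0.0809, -0.0004, 0.057, 0.0, 0.0, 0.0] rows>=2.0
[-0.0556, -0.0003, 0.0392, 0.0, 0.0, 0.0] rows>=1.4
```

Request:
{"op": "arm_command", "data": {
  "plan": [
    [-0.03,-0.01,-0.043,-0.005,-0.013,-0.138,1],
    [-0.06,-0.02,-0.087,-0.009,-0.027,-0.277,1],
    [-0.06,-0.02,-0.087,-0.009,-0.027,-0.277,1]
  ]
}}

```text
clock: 17.85
ee_pos: [0.5402, -0.0755, 0.2368]
tool_rot: [0.629, 0.627, 0.328, -0.323]
ft_force: [0.3, 1.0, -0.8]
opening: 0.0638
grasp_force: 66.9
```

Request:
{"op": "arm_command", "data": {
  "plan": [
    [-0.03,-0.014,-0.029,0,0,0,1],
    [-0.06,-0.029,-0.058,0,0,0,1],
    [-0.09,-0.043,-0.087,0,0,0,1],
    [-0.115,-0.056,-0.112,0,0,0,1],
    [-0.115,-0.056,-0.112,0,0,0,1]
  ]
}}

```text
clock: 18.35
ee_pos: [0.4828, -0.2326, 0.206]
tool_rot: [0.631, 0.624, 0.327, -0.325]
ft_force: [0.8, -0.3, -0.9]
opening: 0.0638
grasp_force: 66.9
```

Request:
{"op": "arm_command", "data": {
  "plan": [
    [-0.024,0,0.017,0,0,0,1],
    [-0.05,0,0.035,0,0,0,1],
    [-0.075,0,0.053,0,0,0,1],
    [-0.081,0,0.057,0,0,0,1],
    [-0.081,0,0.057,0,0,0,1]
  ]
}}

```text
clock: 18.85
ee_pos: [0.4839, -0.2285, 0.1083]
tool_rot: [0.629, 0.625, 0.327, -0.326]
ft_force: [0.7, 0.0, -0.2]
opening: 0.0636
grasp_force: 66.9
```

```bash
python3 - <<'E'
from kin import *
s=observe();p,R0=pose(s);print(s["clock"],s["ft_force"],report(p,R0))
chain([(gp+[0,0,.012],gR),(gp+[0,0,.003],gR)])
E
```

```text
18.85 [ 0.70902731  0.04911224 -0.22455535] {'tilt': np.float64(0.4), 'rim': array([ 0.483, -0.277,  0.174]), 'lip': array([ 0.516, -0.289,  0.174]), 'foot': array([ 0.482, -0.276,  0.084]), 'footlow': np.float64(0.084), 'box': array([ 0.526, -0.347,  0.145]), 'cam': array([ 0.484, -0.329,  0.279]), 'tip': [[0.531, -0.266, 0.134], [0.437, -0.265, 0.134]]}
[-0.0571, 0.0014, 0.0389, -0.0008, -0.0022, -0.0065] rows>=1.4
[-0.0074, -0.0, 0.0052, 0.0, 0.0, 0.0] rows>=0.2
```

Request:
{"op": "arm_command", "data": {
  "plan": [
    [-0.02,0,0.014,0,0,-0.002,1],
    [-0.04,0.001,0.027,0,-0.002,-0.004,1],
    [-0.054,0.001,0.037,-0.001,-0.002,-0.006,1],
    [-0.057,0.001,0.039,-0.001,-0.002,-0.006,1],
    [-0.057,0.001,0.039,-0.001,-0.002,-0.006,1]
  ]
}}

```text
clock: 19.35
ee_pos: [0.4851, -0.2303, 0.0403]
tool_rot: [0.628, 0.628, 0.327, -0.323]
ft_force: [-0.9, -0.0, -0.8]
opening: 0.0635
grasp_force: 66.8
```

Request:
{"op": "arm_command", "data": {
  "plan": [
    [-0.003,0,0.002,0,0,0,1],
    [-0.006,0,0.004,0,0,0,1],
    [-0.006,0,0.004,0,0,0,1]
  ]
}}

```text
clock: 19.65
ee_pos: [0.485, -0.2305, 0.0328]
tool_rot: [0.628, 0.628, 0.327, -0.323]
ft_force: [-0.2, -0.5, -0.4]
opening: 0.0638
grasp_force: 66.9
```

Request:
{"op": "arm_command", "data": {
  "plan": [
    [-0.002,0,0.0015,0,0,0,1],
    [-0.002,0,0.0015,0,0,0,1],
    [-0.002,0,0.0015,0,0,0,1]
  ]
}}

```text
clock: 19.95
ee_pos: [0.485, -0.2304, 0.0302]
tool_rot: [0.628, 0.628, 0.327, -0.323]
ft_force: [0.0, -0.7, -1.6]
opening: 0.0631
grasp_force: 66.9
```

Request:
{"op": "arm_command", "data": {
  "plan": [
    [-0.0013,0,0.0009,0,0,0,1],
    [-0.0013,0,0.0009,0,0,0,1]
  ]
}}

```text
clock: 20.15
ee_pos: [0.485, -0.2304, 0.0285]
tool_rot: [0.628, 0.628, 0.327, -0.323]
ft_force: [-0.6, 0.3, -0.9]
opening: 0.0638
grasp_force: 66.9
```

Request:
{"op": "arm_command", "data": {
  "plan": [
    [-0.001,0,0.0006,0,0,0,1],
    [-0.001,0,0.0006,0,0,0,1]
  ]
}}

```text
clock: 20.35
ee_pos: [0.485, -0.2304, 0.0273]
tool_rot: [0.628, 0.628, 0.327, -0.323]
ft_force: [0.4, -0.1, -1.3]
opening: 0.0638
grasp_force: 66.9
```

Request:
{"op": "arm_command", "data": {
  "plan": [
    [-0.0005,0,0.0003,0,0,0,1],
    [-0.0005,0,0.0003,0,0,0,1]
  ]
}}

```text
clock: 20.55
ee_pos: [0.485, -0.2305, 0.0272]
tool_rot: [0.628, 0.628, 0.327, -0.323]
ft_force: [-1.3, 0.0, 2.3]
opening: 0.0638
grasp_force: 66.9
```

Request:
{"op": "arm_command", "data": {
  "plan": [
    [-0.0003,0,0.0002,0,0,0,1],
    [-0.0003,0,0.0002,0,0,0,1]
  ],
  "grip_force": 20
}}

```text
clock: 20.75
ee_pos: [0.485, -0.2305, 0.0271]
tool_rot: [0.628, 0.628, 0.327, -0.323]
ft_force: [-1.6, -0.3, 5.7]
opening: 0.0638
grasp_force: 66.9
```

Request:
{"op": "arm_command", "data": {
  "plan": [
    [0,0,0,0,0,0,-0.6],
    [0,0,0,0,0,0,-0.8],
    [0,0,0,0,0,0,-1],
    [0,0,0,0,0,0,-1]
  ]
}}

```text
clock: 21.15
ee_pos: [0.485, -0.2305, 0.0264]
tool_rot: [0.628, 0.628, 0.327, -0.323]
ft_force: [0.5, -0.1, 0.8]
opening: 0.0855
grasp_force: 0.0
```

Request:
{"op": "arm_command", "data": {
  "plan": [
    [0,0,-0.01,0,0,0,-1],
    [0,0,-0.03,0,0,0,-1],
    [0,0,-0.06,0,0,0,-1],
    [0,0,-0.1,0,0,0,-1],
    [0,0,-0.12,0,0,0,-1]
  ]
}}

```text
clock: 21.65
ee_pos: [0.4844, -0.3315, 0.0978]
tool_rot: [0.629, 0.628, 0.327, -0.321]
ft_force: [-0.0, 1.2, -0.4]
opening: 0.0852
grasp_force: 0.0
```

Request:
{"op": "arm_command", "data": {
  "plan": [
    [0.03,0,-0.02,0,0,0,-1],
    [0.06,0,-0.04,0,0,0,-1],
    [0.09,0,-0.06,0,0,0,-1],
    [0.09,0,-0.06,0,0,0,-1]
  ]
}}

```text
clock: 22.05
ee_pos: [0.4843, -0.3268, 0.2087]
tool_rot: [0.628, 0.63, 0.327, -0.319]
ft_force: [0.4, 0.3, -0.4]
opening: 0.0854
grasp_force: 0.0
```

```bash
python3 - <<'E'
from h import *
s,im=snap("wrist","w8.png");print(s["clock"],s["ee_pos"],s["ft_force"])
a=capture("scene")[:,:,::-1];b=capture("top")[:,:,::-1]
cv2.imwrite("pics/fin.png",np.vstack([cv2.resize(im[0:320],(600,300)) if 0 else np.hstack([cv2.resize(im[0:300,160:560],(400,300)),cv2.resize(b[130:355,200:500],(400,300))]),np.hstack([cv2.resize(a[150:375,150:450],(400,300)),cv2.resize(im[:110,280:427],(400,300))])]))
E
```

```text
22.05 [ 0.48428982 -0.32675653  0.20867593] [ 0.36645207  0.3179947  -0.44253253]
```

View pics/fin.png

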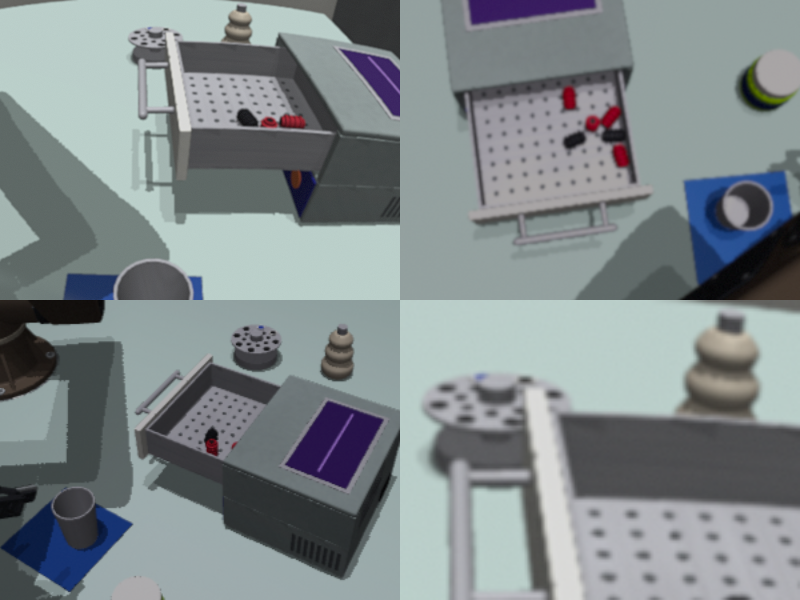

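The top view shows all six grips on the tray floor: red at (570,97), (612,116), (593,124) and (622,155), black at (573,141) and (614,135). The empty cup stands upright on the mat, and the stand, jar and bottle are where they were. I'll check that the tray is still at its stop, then hand in.

```bash
python3 - <<'E'
from h import *
print(onz("top",(323.75,304.75),.135))
b=capture("top")
h=onz("top",(323.75,304.75),.135)
if abs(h[0]-.470)<.008: print(finish_job())
E
```

```text
[ 0.47102562 -0.0147982   0.135     ]
the job is handed in; nothing more can be done
None
```

The job is handed in: the tray is out at its stop, all six grips are in it, the empty cup is upright on its blue mat, and the ink stand, jar and bottle were not disturbed.

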